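# Feel along a half-round door seal

## Robot

A 7-joint arm with a two-finger parallel gripper is mounted at the origin on a cart in front of the work surface, level with it; the furniture and walls round the work are solid. World frame = base frame: x ahead of the robot, y to its left, z up, the work surface at z = 0. Lengths are in mm, angles in rad, forces in N, time in s.
With the tool pointing down it reaches from about 400 to 900 mm from the base axis. Payload 5.5 kg.
Tool frame: the origin (TCP) lies midway between the tips of the shut fingers; the grasp point (between the pads) lies 19 mm behind it (r.hold_point_z is the distance from the TCP to the grasp point, in mm); x points along the fingers, z is the direction in which the jaws open and shut, and the axes are right-handed (so a half turn about x gives the same grasp; the last joint's range is limited). The gripper opens to 85 mm and grips with 20 to 120 N. Pads are 22 mm wide; open, the fingers measure 114 mm over their backs; the gripper's body (76 mm by 85 mm) begins 54 mm behind the grasp point. The pads swing forward as they close: fully open they stand 13 mm farther back than shut.
Start: joints at [1.376, 0.501, -0.427, 1.55, 0.221, 1.138, -0.21], TCP at [287.315, -583.052, 231.31] pointing down, gripper open.
Joint ranges: [-2.88, 2.88], [-0.31, 2.03], [-1.54, 1.56], [0.2, 2.42], [-1.41, 4.55], [0.19, 2.02], [-2.57, 2.57]. Speed limits (rad/s): [2.57, 2.57, 3.14, 3.14, 3.14, 3.14, 3.14].

## Interface

Orientations are given as a unit quaternion [w, x, y, z].
In Python, from workcell import sensors, vision, job, r gives the robot as it stands.
- The arm moves only by the tool jog_arm, never from a script. Its argument "rows" is a list of rows, each a list of 5 numbers: the shift along the tool's x, y, z in m, then the turn about the tool's x in degrees, then the opening in per cent of the stroke, from 0 (shut) to 100 (fully open). A call has 1 to 8 rows; each row shifts and turns the commanded pose from where the row before left it, along the tool's axes as they then stand; what a row does not reach is not made up. A row lasts 1/12 s, in which the tool goes at most 41.7 mm and 7.16 degrees, less where a joint would pass 70% of its speed; a pose out of reach is approached as far as the arm can. A call is refused whole if a number of a shift passes 0.0417 or a number of a turn 7.16, either way. A call with a gripper value outside its range is refused whole. The fingers move at their own pace and stop on an object; "squeeze" is the grip in N (left out, the last holds). Time passes only in rows, so rows that do not move let the fingers close. It gives the time, the measured TCP pose, the force and the opening at its end, in the units of the state.
- sensors.read_state(): the state, without advancing time (a new reading comes with each control period).
- vision.snapshot(name): name is "scene" or "side" or "wrist"; returns (picture, depth): 420x560x3 uint8, red, green, blue; 420x560 float32, mm along the optical axis (not along the pixel's ray), 0 where there is no reading.
- vision.calibration(name): a dict with "fx", "fy", "cx", "cy" (pixels), "dist" ([k1, k2, p1, p2, k3] as OpenCV has them; the pictures are not rectified), "T" (4x4, takes a point from camera to world coordinates). Camera axes: x right, y up, looking along -z (the intrinsics and any distortion apply to the point x, -y, -z); pixel columns grow to the right and rows downward; lengths in mm; the calibration is good to about 2 mm. A picture is of the moment at which its call begins: read the wrist's pose just before it. calibration takes no time and is no camera call; for the wrist camera it gives the pose at the moment of the call.
- job.job_done(): hands the job in, once; it reports no verdict.
Trained networks look in the newest picture that a camera, given by its name, has taken for a name from the list of things; names that differ only in an ending like _2 or _b are one class to them, and where a whole thing is asked for, a point or a joint stands for the part that bears it (a point fixed in the world has none). Each returns a list of dicts, best first, with "p" (0 to 1); they miss things now and then, are a little off and sometimes report something else, mostly with a low value. They report only what shows in the picture. A call takes as long as a camera call.
- vision.boxes_of(label, camera): "xyz" ([x, y, z] in mm, in world coordinates, good to about 4 mm: the middle of the surface that is visible of it).
- vision.mark_of(label, camera): "xyz" ([x, y, z] in mm, in world coordinates, good to about 4 mm: a listed point, or the origin of a listed thing).
The state is a dict: "time": time; "joint_pos": joint angles; "joint_velocities": joint speeds; "tau": joint torques, N m; "position": TCP position; "ee_rot": TCP orientation; "wrist_force": force on the tool from outside, world axes, zero at the start; "ft_torque": the same for the moment, N m; "gripper_width": opening from 0.0 (shut) to 1.0 (fully open).
Only numpy, scipy, OpenCV 4.12 (cv2) and the standard library are available. Lean on these libraries where they do the work, as an engineer would, in place of code of your own. Each camera call takes 0.05 s, during which the arm holds its last target. There are 200 camera calls.

## Task

Feel along the half-round rubber seal for nicks: with the gripper's fingers shut, set the fingertips lightly on the seal at the end beside the upright brass nipple, run them along the crest of the arc to its other end without leaving the seal, and then lift clear. The seal rides on springs: keep it slightly pressed down all the way, but never push it down to its stop. Leave the nipple, the black knob, the blank flange and the centring ring where they are.

Things in the scene. Friction and masses are not known exactly. Their poses are not given: they have to be found in the camera images.
- seal_fixture: fixed lab jack (170 x 150 mm scissor platform) on the table, carrying a round aluminium plate of 240 mm diameter whose top is 272 mm above the table. Origin on the table below the plate's centre; z up. On the plate stand the sprung seal and, outside it, three spring pins at 101 mm radius, -72, 0 and 72 degrees from +x, their tops 297 mm above the table, lower than the seal
- seal_ring (a joint): how far the seal, as a whole, is pressed straight down on its springs: 0 = up, 0.012 m = at its stop. It gives from about 1.5 N, then takes about 0.9 N more per mm (some 5 N at 4 mm), and springs back. Pressed means more than 0.7 mm; over 10 mm counts as pushed to the stop
- seal_centre (a point): fixed point: centre of the seal's arc, 306 mm above the table (height of the unpressed crest); axes as the plate's. The seal is a half ring, a round black rubber bead 16 mm thick on a 22 mm wide carrier; its crest line is a half circle of 80 mm radius about this point, on the +x side, from (0, -80) over (80, 0) to (0, 80) mm
- seal_end_left (a point): point on the unpressed crest near the seal's +y end (80 degrees from the plate's +x axis, 14 mm of arc short of the tip of the rubber). Fixed
- seal_mid (a point): point on the unpressed crest at the middle of the arc (on the plate's +x axis). Fixed. Between the robot and the jack a fat hose and a pipe run across, 0.28 to 0.45 m ahead of the robot and 0.56 to 0.64 m above the table, and the hose comes down to the blue pump on the right: reach over them from above
- seal_end_right (a point): point on the unpressed crest near the seal's -y end (-80 degrees). Fixed
- nipple_centre (a point): centre of the small threaded brass nipple, 17 x 19 x 25 mm, standing upright and loose on the plate about 65 mm on the -x side of one of the two seal ends: that is the end to begin at
- knob_centre (a point): centre of the black lobed plastic knob with a light centre button, 25 x 25 x 16 mm, lying loose on the plate in the same way by the other end of the seal
- flange: loose round metal blank flange (solid disc), 40 mm across, 8 mm high, lying on the plate near its -x rim; origin at the centre of its underside
- o_ring: loose centring ring with O-ring, 29 mm across, 8 mm high, lying on the plate inside the arc, near its centre; origin at the centre of its underside

How it is judged (in metres and radians):
On the way, in this order (a step that is already met when the one before it is completed fails the run):
1. the fingertips press the seal lightly at the end beside the brass nipple (value of joint seal_ring above 0.0007 m and contact force between the fingers and seal_ring above 0.2 N and ((horizontal distance between seal_end_left and nipple_centre below 0.1 m and horizontal distance between the grasp point and seal_end_left below 0.018 m) or (horizontal distance between seal_end_right and nipple_centre below 0.1 m and horizontal distance between the grasp point and seal_end_right below 0.018 m))), for 0.1 s.
2. the fingertips press the seal at the middle of the arc (value of joint seal_ring above 0.0007 m and contact force between the fingers and seal_ring above 0.2 N and horizontal distance between the grasp point and seal_mid below 0.018 m), for 0.1 s.
3. the fingertips press the seal at the other end (value of joint seal_ring above 0.0007 m and contact force between the fingers and seal_ring above 0.2 N and ((horizontal distance between seal_end_left and nipple_centre below 0.1 m and horizontal distance between the grasp point and seal_end_right below 0.018 m) or (horizontal distance between seal_end_right and nipple_centre below 0.1 m and horizontal distance between the grasp point and seal_end_left below 0.018 m))), for 0.1 s.
At the end, for the whole second after the job is handed in: The seal was pressed (more than 0.7 mm) by the fingertips at the end by the nipple, then at the middle, then at the other end (each within 18 mm), and is now let go and up again; nipple, knob, blank flange and centring ring lie within 12 mm of where they were (value of joint seal_ring below 0.0005 m and contact force between anything else and the fingers below 0.1 N and distance of each of nipple_centre, knob_centre, flange, o_ring from where it was at the start of the episode below 0.012 m); the robot touches nothing.
It fails at once if the seal is pushed down to its stop (more than 10 mm) (value of joint seal_ring above 0.01 m).
It fails at once if the fingers leave or land on the seal in the middle part of the arc (within 60 degrees of its middle): low over it without pressing it (x of the grasp point in the frame of seal_centre above 0.04 m and z of the grasp point in the frame of seal_centre below 0.035 m and horizontal distance between the grasp point and seal_centre between 0.05 and 0.11 m and value of joint seal_ring below 0.0004 m).
It fails at once if the fingers press the seal more than 12 mm beside its crest line in the middle part of the arc (x of the grasp point in the frame of seal_centre above 0.04 m and z of the grasp point in the frame of seal_centre below 0.035 m and value of joint seal_ring above 0.0007 m and (horizontal distance between the grasp point and seal_centre below 0.068 m or horizontal distance between the grasp point and seal_centre above 0.092 m)).
It fails at once if a bystander (nipple, knob, blank flange or centring ring) is shifted or lifted more than 12 mm (distance of any of nipple_centre, knob_centre, flange, o_ring from where it was at the start of the episode above 0.012 m).
It also fails if it takes over 53 s, if anything falls off the work surface, if the arm or the gripper's body presses on something with over 40 N, if the wrist force passes 120 N, or if a joint passes its speed limit or range.

## Working session

There is one attempt and no reset: what is moved stays moved. The work goes in short steps, Python scripts to look and compute and a tool call to move; the robot and the scene stay as the last step left them, time stands still between calls to the robot, and variables do not carry over. Pictures are saved under pics/ and viewed, about 8 in all and at most 12, crops included, and the job is handed in when it is done.

Besides the shell and the picture viewer there is one more tool, called after "Request:" as name(argument=value, ...) on one line, values as JSON. jog_arm: Moves the arm, as the interface text tells. Its arguments: {"type":"object","properties":{"rows":{"type":"array","items":{"type":"array","items":{"type":"number"}}},"squeeze":{"type":"number"}},"required":["rows"]}

```bash
mkdir -p pics
cat > a.py <<'E'
from workcell import sensors, vision, job, r
import numpy as np, cv2
s=sensors.read_state(); print(s)
print(r.hold_point_z)
ims=[]
for c in ["scene","side"]:
    p,d=vision.snapshot(c); ims.append(p)
    for n in ["seal_centre","seal_end_left","seal_mid","seal_end_right","nipple_centre","knob_centre","flange","o_ring","seal_fixture"]:
        print(c,n,[(round(x['p'],2),np.round(x['xyz'],1).tolist()) for x in vision.mark_of(n,c)[:2]])
for c,i in zip("ab",ims): cv2.imwrite(f"pics/{c}.png",i[:,:,::-1])
cv2.imwrite("pics/ab.png",cv2.resize(np.vstack(ims),None,fx=.7,fy=.7)[:,:,::-1])
E
python3 a.py
```

```text
{'time': 0.0, 'joint_pos': array([ 1.37622184,  0.50184393, -0.42677442,  1.55146002,  0.22084199,
        1.13828124, -0.21030721]), 'joint_velocities': array([-0.00049801, -0.00170351,  0.00010698, -0.00116215,  0.00020518,
       -0.00138314,  0.00077889]), 'tau': array([ 2.24218652e-04, -5.69512618e+01, -5.81621870e+00, -2.80941850e+01,
        1.05076079e-02,  1.21124290e-02,  2.05696887e-05]), 'position': array([ 286.90462044, -582.48558885,  230.25614636]), 'ee_rot': array([ 0.59984142,  0.3738639 ,  0.60099106, -0.37312975]), 'wrist_force': array([-0.14003872, -0.28527984, -0.04788992]), 'ft_torque': array([-0.00730507, -0.01032129,  0.03276173]), 'gripper_width': 0.999619753500682}
18.700000000000003
scene seal_centre [(0.56, [530.2, 252.0, 303.7])]
scene seal_end_left [(0.74, [544.5, 329.4, 307.7])]
scene seal_mid [(0.86, [607.8, 251.4, 305.0])]
scene seal_end_right [(0.8, [542.8, 171.4, 302.5])]
scene nipple_centre [(0.69, [472.2, 173.1, 281.0])]
scene knob_centre [(0.48, [475.6, 333.0, 279.6])]
scene flange [(0.54, [453.7, 253.2, 273.4])]
scene o_ring [(0.54, [535.0, 266.7, 269.9]), (0.27, [452.4, 254.1, 272.2])]
scene seal_fixture [(0.63, [529.2, 251.9, 2.3])]
side seal_centre [(0.93, [531.3, 249.9, 311.3])]
side seal_end_left [(0.78, [539.8, 329.7, 304.1])]
side seal_mid [(0.88, [605.9, 252.8, 306.1])]
side seal_end_right [(0.8, [542.1, 172.2, 305.4]), (0.34, [531.7, 249.4, 310.4])]
side nipple_centre [(0.45, [473.2, 177.7, 286.3])]
side knob_centre [(0.58, [479.5, 335.2, 279.1])]
side flange [(0.62, [456.7, 253.5, 271.0])]
side o_ring []
side seal_fixture [(0.83, [532.2, 253.1, -1.6])]
```

View pics/ab.png

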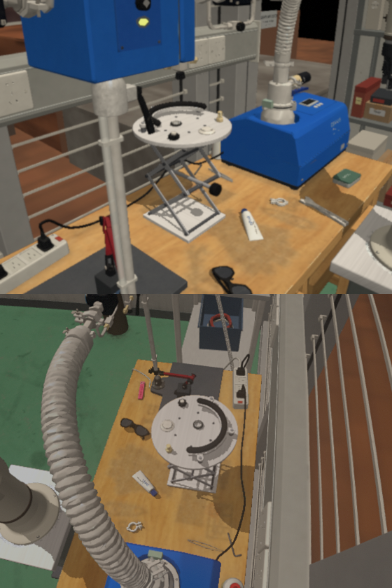

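```bash
ls -la
python3 - <<'E'
from scipy.spatial.transform import Rotation as R
import numpy as np
print(R.from_quat([0.37386,0.60099,-0.37313,0.59984]).as_matrix().round(3))
E
```

```text
total 16
drwxr-xr-x  3 agent agent 4096 Dec  4 22:04 .
drwxr-xr-x 23 root  root  4096 Dec  4 22:03 ..
-rw-r--r--  1 agent agent  587 Dec  4 22:04 a.py
drwxr-xr-x  2 agent agent 4096 Dec  4 22:04 pics
[[-0.001  0.897  0.442]
 [ 0.002  0.442 -0.897]
 [-1.     0.    -0.002]]
```

```bash
cat > h.py <<'E'
from workcell import sensors, vision, job, r
import numpy as np, cv2
def cloud(c):
    p,d=vision.snapshot(c); k=vision.calibration(c)
    K=np.array([[k['fx'],0,k['cx']],[0,k['fy'],k['cy']],[0,0,1]])
    v,u=np.mgrid[0:420,0:560]
    q=cv2.undistortPoints(np.stack([u,v],-1).reshape(-1,1,2).astype(float),K,np.array(k['dist'])).reshape(-1,2)
    z=d.reshape(-1); P=np.c_[q[:,0]*z,-q[:,1]*z,-z]; T=np.array(k['T'])
    W=P@T[:3,:3].T+T[:3,3]; W[z==0]=np.nan
    return p,W.reshape(420,560,3)
E
python3 - <<'E'
from h import *
H=np.full((16,13),-99)
for c in ["scene","side"]:
    p,W=cloud(c); w=W.reshape(-1,3); w=w[~np.isnan(w[:,0])]
    print(c,vision.calibration(c)['T'][:3,3])
    i=np.floor((w[:,0]+100)/80).astype(int); j=np.floor((w[:,1]+800)/100).astype(int)
    ok=(i>=0)&(i<13)&(j>=0)&(j<16)&(w[:,2]<1500)
    np.maximum.at(H,(j[ok],i[ok]),w[ok,2].astype(int))
print("x:",list(range(-100,940,80)))
for j in range(15,-1,-1): print(-800+100*j,H[j])
E
```

```text
scene [-58.18041988 860.33806476 586.7068119 ]
side [ 605.50329058 -178.69077351  963.93951402]
x: [-100, -20, 60, 140, 220, 300, 380, 460, 540, 620, 700, 780, 860]
700 [-99 -99 -99   3 579 579  24  22  38 107 374 -99 -99]
600 [-99 -99 -99   8 577 578 558  23  35  59 458 482 -99]
500 [-99 -99 -99   4 573 486 167 178  21 100 458 523 525]
400 [-99 -99 -99  18  29 566  22  21  21  30 458 591 -99]
300 [-99 -99 -99  19 605 606 275 307 308 274 459 664 -99]
200 [-99 -99 -99   7 604 610 282 282 308 298 458 665 -99]
100 [  9  12   3   4 601 631 274 308 309 274 459 664 -99]
0 [ 14 300 280  12   4 638 636   5  13  60 459 594 -99]
-100 [ 55 234 270  12  12 634 635 584 202 178 475 686 265]
-200 [ 10  13   4   4  23 177 596 583 370 178 531 682 -99]
-300 [-99 -99 -99   3  23 178 298 313 185 177 513 518 532]
-400 [-99 -99 -99   4   4 178 201 312 202 -99 520 512 529]
-500 [-99 -99 -99   3   4 178 199 204 202 -99 531 -99 -99]
-600 [-99 -99 -99 -99 471 549 -99 -99 -99 -99 -99 472 475]
-700 [-99 -99 -99 -99 -99 350 -99 -99 -99 -99 -99 478 478]
-800 [-99 -99 -99 -99 -99 -99 -99 -99 -99 -99 -99 479 476]
```

View pics/b.png

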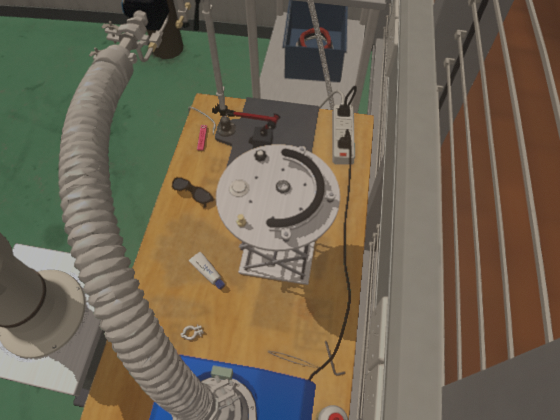

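View pics/a.png

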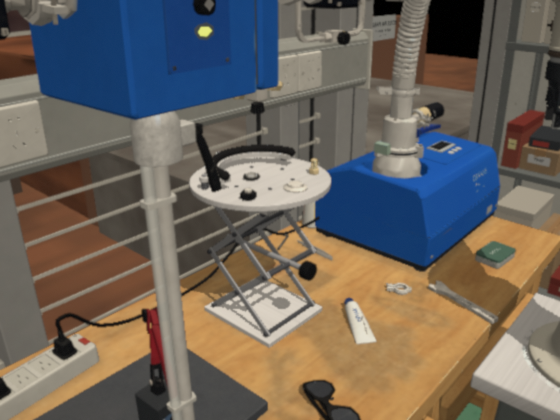

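Request:
jog_arm(rows=[[-0.04,0,0,0,0],[-0.04,0,0,0,0],[-0.04,0,0,0,0],[-0.04,0,0,0,0],[-0.04,0,0,0,0],[-0.04,0,0,0,0],[-0.04,0,0,0,0],[-0.04,0,0,0,0]])

```text
time: 1.77
position: [286.9, -582.6, 553.7]
ee_rot: [0.601, 0.373, 0.6, -0.374]
wrist_force: [0.9, -0.6, 0.2]
gripper_width: -0.001
```

Request:
jog_arm(rows=[[-0.04,0,0,0,0],[-0.04,0,0,0,0],[-0.04,0,0,0,0],[-0.04,0,0,0,0],[-0.04,0,0,0,0],[0,0,0,0,0]])

```text
time: 2.27
position: [279.3, -574.9, 660.1]
ee_rot: [0.604, 0.369, 0.593, -0.383]
wrist_force: [-1.7, 0.0, 1.8]
gripper_width: 0.003
```

Run:
```python
from h import *
s=sensors.read_state(); print(s['joint_pos'].round(3),s['position'],s['ee_rot'],s['time'],s['joint_velocities'].round(2))
```

```text
[ 1.005  0.429  0.143  0.678 -0.058  2.014 -0.013] [ 279.28423651 -574.91686833  660.0579806 ] [ 0.60438193  0.36942422  0.59295413 -0.38295383] 2.2667 [ 0.08  0.   -0.27  0.02  0.13 -0.01 -0.07]
```

Request:
jog_arm(rows=[[0.0025,0.0355,-0.0096,0,0],[0.0025,0.0355,-0.0096,0,0],[0.0025,0.0355,-0.0096,0,0],[0.0025,0.0355,-0.0096,0,0],[0.0025,0.0355,-0.0096,0,0],[0.0025,0.0355,-0.0096,0,0],[0.0025,0.0355,-0.0096,0,0],[0.0025,0.0355,-0.0096,0,0]])

```text
time: 2.93
position: [505.6, -378.3, 633.4]
ee_rot: [0.605, 0.37, 0.596, -0.377]
wrist_force: [-0.8, -0.5, 0.1]
gripper_width: 0.002
```

Run:
```python
from h import *
s=sensors.read_state(); print(s['joint_pos'].round(4).tolist(),s['position'],s['ee_rot'],s['time'])
```

```text
[0.582, 0.3849, 0.0222, 0.7999, 0.0019, 1.9437, -0.5095] [ 505.58946945 -378.26082515  633.41304611] [ 0.60491342  0.36963219  0.59596274 -0.3772005 ] 2.9333
```

Request:
jog_arm(rows=[[0,0.03,-0.027,0,0],[0,0.03,-0.027,0,0],[0,0.03,-0.027,0,0],[0,0.03,-0.027,0,0],[0,0.03,-0.027,0,0],[0,0.03,-0.027,0,0],[0,0.03,-0.027,0,0],[0,0.03,-0.027,0,0]])

```text
time: 3.6
position: [624.6, -78.1, 629.4]
ee_rot: [0.605, 0.37, 0.596, -0.377]
wrist_force: [0.5, -0.8, -0.7]
gripper_width: -0.003
```

Run:
```python
from h import *
s=sensors.read_state(); print(s['joint_pos'].round(4).tolist(),s['position'],s['ee_rot'],s['time'])
```

```text
[0.125, 0.3842, -0.0961, 0.8102, 0.0556, 1.9425, -1.0565] [624.63098254 -78.05921079 629.38240349] [ 0.60494082  0.36961682  0.59587289 -0.37731355] 3.6
```

Request:
jog_arm(rows=[[0,0.0106,-0.03,0,0],[0,0.0106,-0.03,0,0],[0,0.0106,-0.03,0,0],[0,0.0106,-0.03,0,0],[0,0.0106,-0.03,0,0],[0,0.0106,-0.03,0,0],[0,0.0106,-0.03,0,0],[0,0.0106,-0.03,0,0]])

```text
time: 4.27
position: [593.9, 174.2, 625.0]
ee_rot: [0.605, 0.369, 0.596, -0.377]
wrist_force: [0.3, 0.2, -0.3]
gripper_width: 0.001
```

```bash
cat > fk.py <<'E'
import numpy as np
from scipy.optimize import least_squares
from scipy.spatial.transform import Rotation as R
from workcell import sensors
D=[([1.37622,.50184,-.42677,1.55146,.22084,1.13828,-.21031],[286.9,-582.5,230.3]),
([1.005,.429,.143,.678,-.058,2.014,-.013],[279.28,-574.92,660.06]),
([0.582,0.3849,0.0222,0.7999,0.0019,1.9437,-0.5095],[505.59,-378.26,633.41]),
([0.125,0.3842,-0.0961,0.8102,0.0556,1.9425,-1.0565],[624.63,-78.06,629.38])]
s=sensors.read_state(); D.append((s['joint_pos'],s['position'])); print(s['joint_pos'].round(3),s['position'],s['time'])
def fk(q,p,s3=-1,s5=-1):
    h,L1,L2,Lt,a,b,c,oy=p
    z=lambda t:R.from_rotvec([0,0,t]); y=lambda t:R.from_rotvec([0,t,0])
    A=z(-q[0])*y(q[1])*z(s3*q[2]); P=np.array([0,0,h])
    E=P+z(-q[0]).apply([0,oy,0])+A.apply([a,0,L1]); A=A*y(q[3])*z(s5*q[4])
    W=E+A.apply([b,0,L2]); A=A*y(q[5])
    return E,W,W+A.apply([c,0,Lt])
def fit():
    best=None
    for s3 in(1,-1):
        for s5 in(1,-1):
            f=lambda p:np.ravel([fk(q,p,s3,s5)[2]-x for q,x in D])
            r=least_squares(f,[300,400,400,250,0,0,0,0],x_scale=100)
            print(s3,s5,r.cost,r.x.round(0))
            if best is None or r.cost<best[0]: best=(r.cost,r.x,s3,s5)
    return best
E
python3 -c "
from fk import *
b=fit()
for q,x in D: print([v.round(0).tolist() for v in fk(q,*b[1:])],x)"
```

```text
[-0.23   0.364 -0.19   0.852  0.09   1.932 -1.489] [593.93055743 174.24083048 624.97993536] 4.2667
1 1 1787.6961803920321 [-5606.  1888.   459. -4328.  -846.   355.  -173.    25.]
1 -1 471.5040032304455 [-991.  654.  404. -983. -195.  204. -112.  -30.]
-1 1 6.237172919989594 [-40. 562. 475.  22.   3.   3.  25. -31.]
-1 -1 0.15216694555276086 [180. 502. 475. 202. -18.  -3. -18. -29.]
[[8.0, -230.0, 629.0], [276.0, -569.0, 432.0], [287.0, -583.0, 230.0]] [286.9, -582.5, 230.3]
[[81.0, -177.0, 644.0], [271.0, -554.0, 861.0], [279.0, -575.0, 660.0]] [279.28, -574.92, 660.06]
[[128.0, -118.0, 653.0], [490.0, -365.0, 835.0], [506.0, -379.0, 633.0]] [505.59, -378.26, 633.41]
[[166.0, -52.0, 653.0], [606.0, -74.0, 831.0], [625.0, -78.0, 630.0]] [624.63, -78.06, 629.38]
[[165.0, 6.0, 656.0], [576.0, 171.0, 826.0], [594.0, 174.0, 625.0]] [593.93055743 174.24083048 624.97993536]
```

Run:
```python
from h import *
ims=[]
for c in ["scene","side"]:
    p,W=cloud(c); ims.append(p)
    w=W.reshape(-1,3); w=w[~np.isnan(w[:,0])]
    d=np.array([576,171.])/601; n=np.array([-d[1],d[0]])
    rr=w[:,:2]@d; l=w[:,:2]@n; 
    for a in range(0,720,40):
        k=(rr>a)&(rr<a+40)&(abs(l)<150)&(w[:,2]>640)
        if k.sum()>10: print(c,a,k.sum(),np.percentile(w[k,2],[1,50,99]).round(),np.percentile(l[k],[1,99]).round())
cv2.imwrite("pics/c.png",cv2.resize(np.hstack(ims),None,fx=.7,fy=.7)[:,:,::-1])
```

```text
side 560 149 [686. 703. 727.] [10. 54.]
side 600 3754 [643. 715. 751.] [-54.  40.]
side 640 19 [707. 715. 718.] [-52. -44.]
```

View pics/c.png

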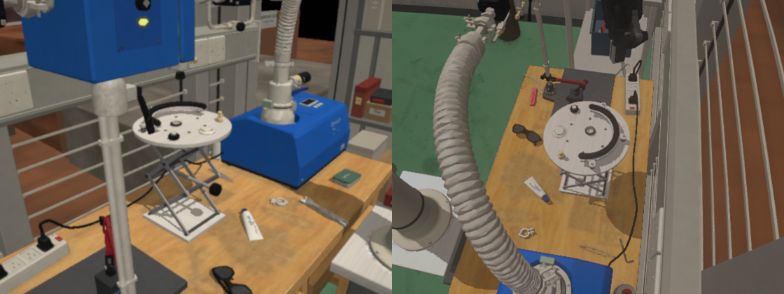

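```bash
cat > seal.py <<'E'
from h import *
from scipy.optimize import least_squares
def fit(c):
    p,W=cloud(c); w=W.reshape(-1,3); col=p.reshape(-1,3).max(1)
    ok=(np.hypot(w[:,0]-530,w[:,1]-251)<95)&(np.hypot(w[:,0]-530,w[:,1]-251)>65)&(w[:,0]>525)&(w[:,2]>290)&(w[:,2]<320)&(col<90)
    w=w[ok]; 
    if len(w)<50: print(c,len(w));return p
    z=np.percentile(w[:,2],[50,95,99]); t=w[w[:,2]>z[1]-3]
    # torus surface: bead radius 8, bead centre z0-8
    f=lambda q:np.hypot(np.hypot(w[:,0]-q[0],w[:,1]-q[1])-80,w[:,2]-q[2]+8)-8
    r=least_squares(f,[530,251,306],loss='soft_l1'); an=np.degrees(np.arctan2(w[:,1]-r.x[1],w[:,0]-r.x[0]))
    print(c,len(w),z.round(1),'torus',r.x.round(1),'rms',np.sqrt((f(r.x)**2).mean()).round(2),np.percentile(an,[.5,99.5]).round(1))
    return p
E
python3 - <<'E'
from seal import *
fit("side");fit("scene");p=fit("wrist")
cv2.imwrite("pics/w.png",p[:,:,::-1])
for n in ["seal_end_left","seal_mid","seal_end_right","nipple_centre"]:
  print(n,[(round(x['p'],2),np.round(x['xyz'],1).tolist()) for x in vision.mark_of(n,"wrist")[:1]])
E
```

```text
side 992 [304.7 307.2 308.1] torus [528.5 253.7 306.2] rms 1.07 [-91.2  91.2]
scene 711 [303.1 307.  307.7] torus [530.3 253.6 307. ] rms 1.27 [-93.1  93.3]
wrist 1861 [304.3 306.3 307. ] torus [529.4 251.3 305.5] rms 0.76 [-91.5  90.9]
seal_end_left [(0.9, [542.7, 334.2, 306.6])]
seal_mid [(0.89, [608.4, 250.4, 307.6])]
seal_end_right [(0.83, [542.6, 173.0, 306.8])]
nipple_centre [(0.46, [473.3, 173.3, 284.1])]
```

View pics/w.png

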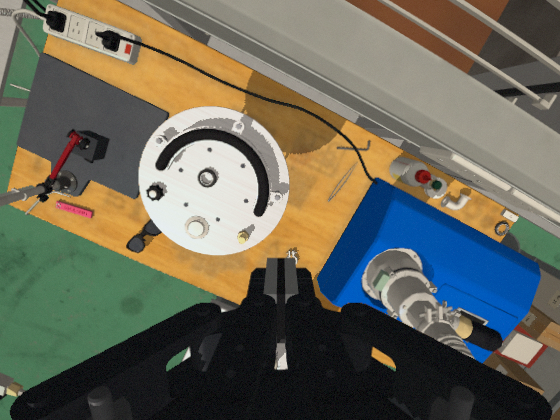

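Request:
jog_arm(rows=[[0.02,-0.0091,-0.0044,0,0],[0.03,-0.0091,-0.0044,0,0],[0.03,-0.0091,-0.0044,0,0],[0.03,-0.0091,-0.0044,0,0],[0.02,-0.0091,-0.0044,0,0],[0,0,0,0,0]])

```text
time: 5.22
position: [541.7, 167.8, 490.5]
ee_rot: [0.603, 0.368, 0.597, -0.381]
wrist_force: [-0.7, -0.8, -1.3]
gripper_width: 0.001
```

```bash
cat > st.py <<'E'
from fk import *
import sys
b=([180,502,475,202,-18,-3,-18,-29],-1,-1)
E_,W_,T_=fk(s['joint_pos'],*b); print('elbow',E_.round(),'wrist',W_.round(),'tau',s['tau'].round(2),'F',s['wrist_force'].round(2))
d=W_-E_
for x in (220,300,380): t=(x-E_[0])/d[0]; print('forearm at x',x,(E_+t*d).round())
E
python3 st.py
```

```text
[-0.199  0.204 -0.199  1.353  0.057  1.599 -1.508] [541.65358913 167.76895045 490.45672468] 5.2167
elbow [ 89. -15. 675.] wrist [528. 167. 687.] tau [  0.31 -48.07  -0.85 -32.67   0.13  -0.62  -0.06] F [-0.66 -0.78 -1.34]
forearm at x 220 [220.  39. 679.]
forearm at x 300 [300.  72. 681.]
forearm at x 380 [380. 105. 683.]
```

Run:
```python
from h import *
s=sensors.read_state(); print(s['position'])
p,W=cloud("side")
w=W.reshape(-1,3); w=w[~np.isnan(w[:,0])]
d=np.array([439,182.])/475; n=np.array([-d[1],d[0]]); q=w[:,:2]-[89,-15]
rr=q@d; l=q@n
for a in range(0,620,40):
    k=(rr>a)&(rr<a+40)&(abs(l)<120)&(w[:,2]>500)
    if k.sum()>10: print(a,k.sum(),np.percentile(w[k,2],[1,50,99]).round(),np.percentile(l[k],[1,99]).round())
cv2.imwrite("pics/d.png",p[:,:,::-1])
```

```text
[541.65358913 167.76895045 490.45672468]
240 2629 [610. 632. 637.] [-119.   94.]
280 4781 [579. 620. 635.] [-118.  117.]
320 20 [576. 588. 592.] [114. 120.]
440 4222 [527. 693. 752.] [-39.   3.]
480 5111 [509. 685. 753.] [-63. -16.]
520 240 [626. 698. 739.] [-26.  -9.]
```

View pics/d.png

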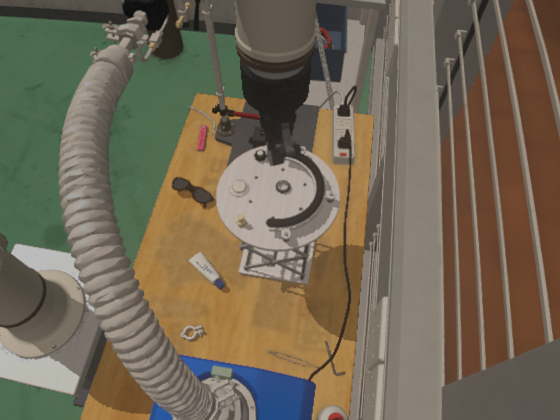

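Request:
jog_arm(rows=[[0.025,0,0,0,0],[0.025,0,0,0,0],[0.02,0,0,0,0],[0.02,0,0,0,0],[0,0,0,0,0]])

```text
time: 5.68
position: [545.6, 167.0, 403.1]
ee_rot: [0.604, 0.369, 0.596, -0.379]
wrist_force: [-0.7, -0.9, 0.2]
gripper_width: 0.002
```

```bash
python3 st.py
```

```text
[-0.192  0.221 -0.199  1.519  0.061  1.411 -1.512] [545.6165471  166.99147502 403.07722154] 5.6833
elbow [ 97. -14. 674.] wrist [530. 166. 599.] tau [-3.200e-01 -4.798e+01 -1.480e+00 -3.298e+01  8.000e-02 -6.400e-01
 -2.000e-02] F [-0.66 -0.95  0.19]
forearm at x 220 [220.  37. 652.]
forearm at x 300 [300.  70. 639.]
forearm at x 380 [380. 103. 625.]
```

Request:
jog_arm(rows=[[0.02,0,0,0,0],[0.02,0,0,0,0],[0.015,0,0,0,0],[0,0,0,0,0],[0,0,0,0,0]])

```text
time: 6.1
position: [546.9, 167.1, 351.8]
ee_rot: [0.605, 0.371, 0.595, -0.378]
wrist_force: [0.6, 0.9, 1.1]
gripper_width: 0.004
```

```bash
cat >> st.py <<'E'
M=R.from_quat(np.roll(s['ee_rot'],-1)).as_matrix(); print(M.round(4))
tgt=np.array([float(v) for v in sys.argv[1:4]]) if len(sys.argv)>3 else None
if tgt is not None: print('shift mm',(M.T@(tgt-s['position'])).round(2))
E
python3 st.py 543.4 174 320
```

```text
[-0.191  0.242 -0.199  1.605  0.067  1.3   -1.517] [546.89867388 167.07804384 351.79773701] 6.1
elbow [107. -12. 672.] wrist [530. 165. 547.] tau [ 3.000e-02 -4.419e+01 -1.140e+00 -2.935e+01  1.100e-01 -5.000e-02
 -1.000e-02] F [0.64 0.9  1.09]
forearm at x 220 [220.  35. 639.]
forearm at x 300 [300.  68. 615.]
forearm at x 380 [380. 102. 591.]
[[ 0.0067  0.898   0.4399]
 [-0.016   0.4399 -0.8979]
 [-0.9999 -0.001   0.0173]]
shift mm [31.66 -0.06 -8.3 ]
```

Request:
jog_arm(rows=[[0.01,0,-0.004,0,0],[0.01,0,-0.004,0,0],[0.006,0,0,0,0],[0,0,0,0,0]])

```text
time: 6.43
position: [541.2, 174.1, 322.4]
ee_rot: [0.604, 0.369, 0.596, -0.378]
wrist_force: [-0.7, 0.1, -0.4]
gripper_width: -0.002
```

```bash
python3 st.py 543.4 174 308 | tail -5
python3 - <<'E'
from h import *
a,_=vision.snapshot("side"); b,_=vision.snapshot("wrist")
a=cv2.resize(a[120:260,200:360],(560,490)); b=cv2.resize(b,(240,180))
c=np.zeros((490,800,3),np.uint8); c[:,:560]=a; c[:180,560:]=b
cv2.imwrite("pics/e.png",c[:,:,::-1])
E
```

```text
forearm at x 380 [380. 108. 572.]
[[ 0.0028  0.8973  0.4414]
 [-0.0171  0.4414 -0.8971]
 [-0.9998 -0.005   0.0166]]
shift mm [14.4   1.99  0.76]
```

View pics/e.png

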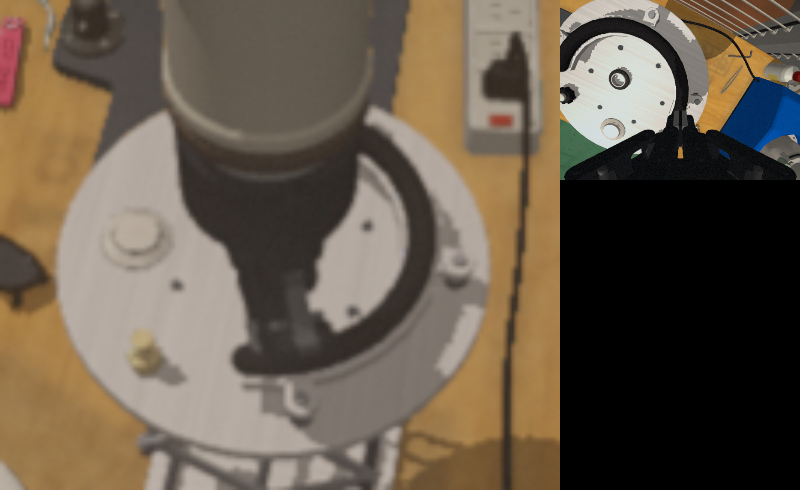

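Request:
jog_arm(rows=[[0.006,0.001,0,0,0],[0.006,0.001,0,0,0],[0.003,0,0,0,0],[0.003,0,0,0,0],[0,0,0,0,0],[0,0,0,0,0]])

```text
time: 7.03
position: [544.0, 174.2, 305.9]
ee_rot: [0.605, 0.37, 0.595, -0.378]
wrist_force: [-1.3, -0.7, 1.6]
gripper_width: 0.002
```

Run:
```python
from h import *
for i in range(6):
    s=sensors.read_state(); print(s['time'],s['position'].round(1),s['wrist_force'].round(2)); vision.snapshot("side")
```

```text
7.0333 [544.  174.2 305.9] [-1.28 -0.66  1.63]
7.0833 [544.  174.3 306.1] [-1.43  0.02  1.39]
7.1333 [544.  174.2 306.1] [-0.64 -0.86  1.88]
7.1833 [544.  174.2 306.1] [-1.74 -0.18  2.02]
7.2333 [544.  174.2 306.1] [-1.2  -0.92  2.58]
7.2833 [544.  174.3 306.1] [-0.38 -0.71  1.92]
```

Request:
jog_arm(rows=[[0.002,0,0,0,0],[0.002,0,0,0,0],[0,0,0,0,0],[0,0,0,0,0]])

```text
time: 7.67
position: [544.2, 174.4, 302.2]
ee_rot: [0.605, 0.37, 0.595, -0.378]
wrist_force: [-1.7, -1.6, 5.2]
gripper_width: -0.001
```

```bash
cat > rd.py <<'E'
from h import *
S=[]
for i in range(5):
    s=sensors.read_state(); S.append(np.r_[s['position'],s['wrist_force']]); vision.snapshot("side")
m=np.mean(S,0); a=np.degrees(np.arctan2(m[1]-252.5,m[0]-529.5)); rr=np.hypot(m[1]-252.5,m[0]-529.5)
print(s['time'],m.round(1),'ang',a.round(1),'rad',rr.round(1))
from scipy.spatial.transform import Rotation as R
M=R.from_quat(np.roll(s['ee_rot'],-1)).as_matrix(); print(M.round(3).tolist())
# next waypoints
g=m[:3]-19*M[:,0]; print('grasp pt',g.round(1), 'rad',np.hypot(g[1]-252.5,g[0]-529.5).round(1))
import sys
p=m[:3].copy(); z=float(sys.argv[1]) if len(sys.argv)>1 else p[2]; st=float(sys.argv[2]) if len(sys.argv)>2 else 7
for k in range(1,9):
    t=np.radians(a+st*k); tg=np.array([529.5+80*np.cos(t),252.5+80*np.sin(t),p[2]+(z-m[2])/8]) 
    print(k,(a+st*k).round(),((M.T@(tg-p))/1000).round(4).tolist()); p=tg
E
python3 rd.py
```

```text
7.8667 [544.2 174.3 302.3  -1.8  -0.9   5.3] ang -79.3 rad 79.5
[[0.006, 0.898, 0.44], [-0.016, 0.44, -0.898], [-1.0, -0.002, 0.017]]
grasp pt [544.1 174.7 321.2] rad 79.2
1 -72.0 [0.0, 0.0094, 0.0025]
2 -65.0 [-0.0, 0.0097, 0.0008]
3 -58.0 [-0.0, 0.0098, -0.0003]
4 -51.0 [-0.0, 0.0096, -0.0015]
5 -44.0 [-0.0001, 0.0094, -0.0027]
6 -37.0 [-0.0001, 0.009, -0.0038]
7 -30.0 [-0.0001, 0.0085, -0.0049]
8 -23.0 [-0.0001, 0.0078, -0.0059]
```

Request:
jog_arm(rows=[[0,0.0047,0.0012,0,0],[0,0.0047,0.0012,0,0],[0,0.0048,0.0004,0,0],[0,0.0049,0.0004,0,0],[0,0,0,0,0]])

```text
time: 8.33
position: [563.0, 180.0, 301.9]
ee_rot: [0.605, 0.37, 0.596, -0.378]
wrist_force: [-1.0, -0.3, 4.6]
gripper_width: 0.003
```

```bash
python3 rd.py 302.3 4
```

```text
8.5333 [563.  180.  302.   -1.5  -0.6   4.8] ang -65.2 rad 79.8
[[0.006, 0.898, 0.44], [-0.016, 0.44, -0.898], [-1.0, -0.002, 0.017]]
grasp pt [562.8 180.3 321. ] rad 79.5
1 -61.0 [-0.0, 0.0056, 0.0001]
2 -57.0 [-0.0001, 0.0056, -0.0005]
3 -53.0 [-0.0001, 0.0055, -0.0008]
4 -49.0 [-0.0001, 0.0054, -0.0012]
5 -45.0 [-0.0001, 0.0053, -0.0016]
6 -41.0 [-0.0001, 0.0052, -0.002]
7 -37.0 [-0.0001, 0.0051, -0.0023]
8 -33.0 [-0.0001, 0.0049, -0.0027]
```

Tracks well, with about 5 N on the seal.

Request:
jog_arm(rows=[[0,0.0056,0.0001,0,0],[0,0.0056,-0.0005,0,0],[0,0.0055,-0.0008,0,0],[0,0.0054,-0.0012,0,0],[0,0.0053,-0.0016,0,0],[0,0.0052,-0.002,0,0],[0,0.0051,-0.0023,0,0],[0,0.0049,-0.0027,0,0]])

```text
time: 9.25
position: [596.5, 207.2, 301.7]
ee_rot: [0.605, 0.37, 0.595, -0.379]
wrist_force: [-2.7, -3.1, 6.2]
gripper_width: -0.001
```

```bash
python3 rd.py 302.1 4
```

```text
9.45 [596.9 208.  301.8  -1.   -2.5   5.3] ang -33.4 rad 80.8
[[0.007, 0.898, 0.44], [-0.017, 0.44, -0.898], [-1.0, -0.001, 0.018]]
grasp pt [596.8 208.3 320.8] rad 80.5
1 -29.0 [-0.0001, 0.0043, -0.0037]
2 -25.0 [-0.0001, 0.0045, -0.0033]
3 -21.0 [-0.0001, 0.0042, -0.0036]
4 -17.0 [-0.0001, 0.004, -0.0039]
5 -13.0 [-0.0001, 0.0037, -0.0042]
6 -9.0 [-0.0001, 0.0034, -0.0044]
7 -5.0 [-0.0001, 0.0031, -0.0047]
8 -1.0 [-0.0001, 0.0028, -0.0049]
```

Request:
jog_arm(rows=[[0,0.0043,-0.0037,0,0],[0,0.0045,-0.0033,0,0],[0,0.0042,-0.0036,0,0],[0,0.004,-0.0039,0,0],[0,0.0037,-0.0042,0,0],[0,0.0034,-0.0044,0,0],[0,0.0031,-0.0047,0,0],[0,0.0028,-0.0049,0,0]])

```text
time: 10.17
position: [610.1, 249.0, 301.4]
ee_rot: [0.605, 0.37, 0.594, -0.379]
wrist_force: [0.0, -4.5, 5.5]
gripper_width: 0.001
```

```bash
python3 rd.py 302.1 4
```

```text
10.3667 [ 6.100e+02  2.504e+02  3.015e+02  2.000e-01 -2.500e+00  5.200e+00] ang -1.5 rad 80.5
[[0.008, 0.898, 0.44], [-0.017, 0.44, -0.898], [-1.0, -0.0, 0.018]]
grasp pt [609.8 250.7 320.5] rad 80.3
1 2.0 [-0.0002, 0.002, -0.0053]
2 6.0 [-0.0002, 0.0021, -0.0052]
3 10.0 [-0.0002, 0.0017, -0.0053]
4 14.0 [-0.0002, 0.0013, -0.0054]
5 18.0 [-0.0002, 0.0009, -0.0055]
6 22.0 [-0.0002, 0.0005, -0.0056]
7 26.0 [-0.0002, 0.0002, -0.0056]
8 30.0 [-0.0002, -0.0002, -0.0056]
```

Middle pressed. Continuing.

Request:
jog_arm(rows=[[0,0.002,-0.0053,0,0],[0,0.0021,-0.0052,0,0],[0,0.0017,-0.0053,0,0],[-0.0001,0.0013,-0.0054,0,0],[-0.0001,0.0009,-0.0055,0,0],[-0.0001,0.0005,-0.0056,0,0],[-0.0001,0.0002,-0.0056,0,0],[-0.0001,-0.0002,-0.0056,0,0]])

```text
time: 11.08
position: [599.4, 292.1, 301.5]
ee_rot: [0.606, 0.371, 0.594, -0.378]
wrist_force: [1.1, -5.1, 5.4]
gripper_width: 0.002
```

```bash
python3 rd.py 302 4
```

```text
11.2833 [598.7 293.4 301.5   0.7  -2.2   5.7] ang 30.6 rad 80.4
[[0.008, 0.898, 0.44], [-0.016, 0.44, -0.898], [-1.0, 0.0, 0.018]]
grasp pt [598.5 293.7 320.5] rad 80.4
1 35.0 [-0.0002, -0.001, -0.0055]
2 39.0 [-0.0002, -0.001, -0.0055]
3 43.0 [-0.0002, -0.0014, -0.0054]
4 47.0 [-0.0002, -0.0018, -0.0053]
5 51.0 [-0.0002, -0.0021, -0.0052]
6 55.0 [-0.0001, -0.0025, -0.005]
7 59.0 [-0.0001, -0.0028, -0.0048]
8 63.0 [-0.0001, -0.0032, -0.0046]
```

Request:
jog_arm(rows=[[-0.0001,-0.001,-0.0055,0,0],[-0.0001,-0.001,-0.0055,0,0],[-0.0001,-0.0014,-0.0054,0,0],[-0.0001,-0.0018,-0.0053,0,0],[-0.0001,-0.0021,-0.0052,0,0],[-0.0001,-0.0025,-0.005,0,0],[-0.0001,-0.0028,-0.0048,0,0],[-0.0001,-0.0032,-0.0046,0,0]])

```text
time: 12.0
position: [567.3, 323.2, 301.9]
ee_rot: [0.606, 0.372, 0.594, -0.378]
wrist_force: [3.2, -2.4, 5.5]
gripper_width: -0.003
```

```bash
python3 rd.py 302 4
```

```text
12.2 [566.3 323.9 301.9   1.7  -1.1   5.3] ang 62.7 rad 80.3
[[0.008, 0.898, 0.44], [-0.016, 0.44, -0.898], [-1.0, 0.001, 0.018]]
grasp pt [566.1 324.2 320.9] rad 80.5
1 67.0 [-0.0001, -0.0038, -0.0042]
2 71.0 [-0.0001, -0.0038, -0.0041]
3 75.0 [-0.0001, -0.0041, -0.0038]
4 79.0 [-0.0001, -0.0043, -0.0035]
5 83.0 [-0.0001, -0.0046, -0.0032]
6 87.0 [-0.0001, -0.0048, -0.0029]
7 91.0 [-0.0001, -0.005, -0.0026]
8 95.0 [-0.0001, -0.0051, -0.0022]
```

Request:
jog_arm(rows=[[0,-0.0038,-0.0042,0,0],[0,-0.0038,-0.0041,0,0],[0,-0.0041,-0.0038,0,0],[0,-0.0043,-0.0035,0,0],[0,-0.0015,-0.001,0,0],[0,0,0,0,0],[0,0,0,0,0],[0,0,0,0,0]])

```text
time: 12.92
position: [543.6, 331.4, 301.7]
ee_rot: [0.605, 0.371, 0.594, -0.377]
wrist_force: [1.6, -0.3, 4.9]
gripper_width: -0.001
```

```bash
python3 rd.py 302 4|head -3
```

```text
13.1167 [543.5 331.4 301.7   2.   -0.8   5.4] ang 79.9 rad 80.2
[[0.009, 0.898, 0.44], [-0.015, 0.44, -0.898], [-1.0, 0.001, 0.017]]
grasp pt [543.4 331.7 320.7] rad 80.4
```

At the other end, pressed at 5.4 N. Lifting clear.

Request:
jog_arm(rows=[[-0.01,0,0,0,0],[-0.02,0,0,0,0],[-0.02,0,0,0,0],[-0.02,0,0,0,0],[-0.02,0,0,0,0],[0,0,0,0,0],[0,0,0,0,0]])

```text
time: 13.75
position: [541.5, 333.3, 391.6]
ee_rot: [0.605, 0.371, 0.595, -0.377]
wrist_force: [0.2, -1.0, -0.9]
gripper_width: -0.003
```

Run:
```python
from seal import *
fit("wrist");p=fit("side")
for c in ("side","scene","wrist"):
  vision.snapshot(c)
  for n in ["nipple_centre","knob_centre","flange","o_ring"]:
    print(c,n,[(round(x['p'],2),np.round(x['xyz'],1).tolist()) for x in vision.mark_of(n,c)[:1]])
s=sensors.read_state(); print(s['time'],s['position'],s['wrist_force'],s['joint_velocities'].round(3))
cv2.imwrite("pics/f.png",p[:,:,::-1])
```

```text
wrist 6424 [302.5 304.2 304.7] torus [528.4 252.4 303.7] rms 0.6 [-91.2  91. ]
side 993 [304.6 307.1 308. ] torus [528.5 253.7 306.1] rms 1.1 [-91.3  90.9]
side nipple_centre [(0.51, [473.9, 177.2, 287.3])]
side knob_centre [(0.45, [479.0, 334.7, 279.5])]
side flange [(0.54, [543.7, 172.8, 304.2])]
side o_ring [(0.47, [532.2, 266.3, 275.4])]
scene nipple_centre [(0.69, [470.8, 176.7, 281.5])]
scene knob_centre [(0.43, [477.3, 333.0, 279.8])]
scene flange [(0.71, [451.9, 253.7, 274.5])]
scene o_ring [(0.6, [537.0, 264.3, 266.7])]
wrist nipple_centre []
wrist knob_centre [(0.93, [481.9, 328.7, 282.5])]
wrist flange [(0.23, [527.8, 250.1, 303.6])]
wrist o_ring [(0.66, [532.9, 267.2, 270.6])]
14.6 [541.22206485 332.64100278 390.62814067] [1.36998649 0.06303958 0.17479908] [ 0.001 -0.001  0.     0.    -0.001 -0.001  0.001]
```

View pics/f.png

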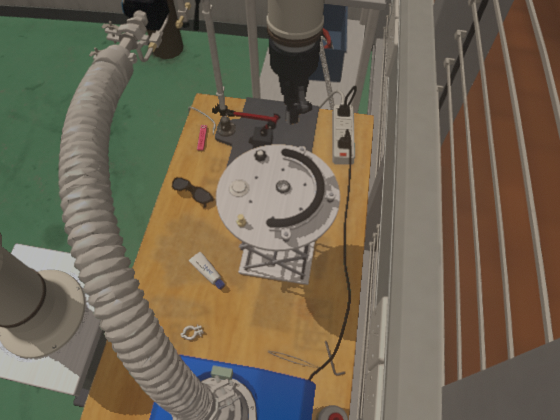

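```bash
python3 -c "
from workcell import job; print(job.job_done())"
```

```text
the job is handed in; nothing more can be done
None
```

I ran the shut fingertips along the crest of the seal and handed the job in at about 14.6 s. They went from the nipple end (-80°) over the middle to the other end (+80°), then lifted about 90 mm clear.

**During the run:** Whenever I stopped to check, the force on the seal was about 5 N, or roughly 4 mm of travel. The grasp point was then within about 1 mm of the 80 mm crest radius. These are readings at the pauses, not a continuous record.

**After lifting:**
- **Seal height:** The side camera puts the crest at 306.1 mm, the same as before the run, so the seal looks sprung back. The wrist camera gave 303.7 mm, against 305.5 mm before the run. I put that down to calibration, which is good to about 2 mm.
- **Loose parts:** The nipple, knob, flange and ring all stayed within about 6 mm of where they were, which is close to the detector error of about 4 mm. Two flange detections, one from the side camera and one low-confidence one from the wrist camera, were clearly wrong. The scene camera and the last side picture show it in place.
- **Contact:** Wrist force was back to the noise level of about 1 N. I saw no sign of the arm touching the hose or pipe, though the cameras did not show the forearm directly.

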